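# Latch the board holder's sprung jaw open at its middle stop

### The job

Open the canvas-board holder for a medium board: with your fingertips push its sprung wooden jaw back until its side lug has passed the first stop pin but not the second, then let it spring back so that it stays latched against the first pin. Leave the paint jars, the cup and the loose canvas board where they stand.

Things in the scene. Friction and masses are not known exactly. Their poses are not given: they have to be found in the camera images.
- holder: the board holder's fixed plywood bed, 280 x 160 mm, 15 mm thick, screwed to the table. Origin: centre of its underside, on the table; x along the bed, the way the jaw opens (away from the low fence at the -x end); y across; z up. The fence is a wooden lip 10 mm high on the bed (top 25 mm above the table), 120 mm wide, its inner face 128 mm to -x of the origin; the wooden end stop at the +x end is 18 mm high on the bed.
- jaw (a joint): how far the jaw has slid open, in m: 0 at home (48 mm gap between fence and jaw), 0.105 at its end stop. A nearly constant spring of about 6 to 8 N pulls it back to 0; pressing a stop pin down on the way adds about 3 to 6 N.
- jaw_face (a point): middle of the jaw's pushing face, which looks back to the fence (-x of the holder) and has a black rubber pad; 48 mm above the table. The jaw is a wooden block 100 mm long, 100 mm wide, from 16 to 60 mm above the table. The face is upright, 90 mm wide, free from 17 to 59 mm above the table. Axes as the holder's.
- lug_heel (a point): middle of the flat rear (-x) face of the steel lug on the jaw's right-hand side (-y): this face latches on a pin. The lug is 12 mm long behind the ramped nose (10 mm more) that rides over the pins; its underside is 2 mm above the stop bar. 23 mm above the table; moves with the jaw, and lies 60 mm to +x of the pushing face. Axes as the holder's.
- mid_stop (a point): the flat +x side of the first stop pin, nearer the fence, 27 mm above the table. The pins are sprung dark steel pins 9 mm across, standing 10 mm above an aluminium bar (105 x 18 x 6 mm, lying on the bed's -y edge, placed a few mm differently each time). The lug presses a pin down in passing to +x; the pin pops up behind it and then stops the lug's heel. Latched, lug_heel and mid_stop have the same x in the holder's frame. Axes as the holder's.
- far_stop (a point): the flat +x side of the second stop pin, 45 mm further along +x than the first; 27 mm above the table. If the lug's heel passes this, the jaw latches too wide. Axes as the holder's.
- jar_a: violet paint jar with white screw cap, 40 mm across, 63 mm tall, standing beside the holder; origin at the centre of its underside, z up.
- jar_b: black paint jar with white screw cap, 40 mm across, 63 mm tall, standing beside the holder; origin at the centre of its underside, z up.
- cup: white plastic cup, 72 mm across the rim, 95 mm tall, standing beside the holder; origin at the centre of its underside, z up.
- board: loose blank canvas board, 100 x 120 x 10 mm, lying flat beside the holder; origin at the centre of its underside, x along its 100 mm side, z up.

How it is judged (in metres and radians):
On the way:
1. the jaw's lug has been pushed past the first stop pin (x of lug_heel in the frame of mid_stop above 0.002 m), for 0.05 s.
At the end, for the whole second after the job is handed in: The jaw is at rest, latched with the heel of its lug against the first stop pin (within 3 mm short of and 1.5 mm beyond the pin's flat side) (x of lug_heel in the frame of mid_stop between -0.003 and 0.0015 m and velocity of joint jaw between -0.005 and 0.005 m/s); the robot touches nothing.
It fails at once if the lug goes past the second stop pin (x of lug_heel in the frame of far_stop above 0 m).
It fails at once if the violet paint jar is shifted by more than 20 mm, lifted or tipped over (distance of jar_a from where it was at the start of the episode above 0.02 m or angle between jar_a's own z axis and vertical above 0.35 rad).
It fails at once if the black paint jar is shifted by more than 20 mm, lifted or tipped over (distance of jar_b from where it was at the start of the episode above 0.02 m or angle between jar_b's own z axis and vertical above 0.35 rad).
It fails at once if the white cup is shifted by more than 20 mm, lifted or tipped over (distance of cup from where it was at the start of the episode above 0.02 m or angle between cup's own z axis and vertical above 0.35 rad).
It fails at once if the blank canvas board is shifted by more than 20 mm, lifted or tipped over (distance of board from where it was at the start of the episode above 0.02 m or angle between board's own z axis and vertical above 0.35 rad).
It also fails if it takes over 40 s, if anything falls off the work surface, if the arm or the gripper's body presses on something with over 40 N, if the wrist force passes 120 N, or if a joint passes its speed limit or range.

### The arm

A 7-joint arm with a two-finger parallel gripper is mounted at the origin on the work surface. World frame = base frame: x ahead of the robot, y to its left, z up, the work surface at z = 0. Lengths are in mm, angles in rad, forces in N, time in s.
With the tool pointing down it reaches from about 400 to 900 mm from the base axis. Payload 5.6 kg.
Tool frame: the origin (TCP) lies midway between the tips of the shut fingers; the grasp point (between the pads) lies 19 mm behind it; x points along the fingers, y is the direction in which the jaws open and shut, and the axes are right-handed (so a half turn about x gives the same grasp; the last joint's range is limited). The gripper opens to 92 mm and grips with 3 to 60 N. Pads are 20 mm wide; open, the fingers measure 128 mm over their backs; the gripper's body (75 mm by 189 mm) begins 69 mm behind the grasp point.
Start: joints at [-1.351, 0.468, -0.012, 1.603, 0.006, 1.071, -0.056], TCP at [168.902, 627.679, 214.592] pointing down, gripper open.
Joint ranges: [-2.53, 2.53], [-0.31, 2.02], [-1.57, 1.55], [0.28, 2.44], [-1.29, 4.43], [0.15, 1.84], [-2.92, 2.92]. Speed limits (rad/s): [2.57, 2.57, 3.14, 3.14, 3.14, 3.14, 3.14].

### API

Orientations are given as a rotation vector (axis times angle).
In Python, from cell import robot, grip, kin, viewer gives the robot as it stands. Calls block until the motion is done:
- robot.movep(position, orientation): joint-space move of the TCP to a pose.
- robot.servo_line(position, feed=150, rotation=None): straight line of the TCP; rotation=None keeps the orientation; feed is the mean speed in mm/s.
- robot.goto_joints(angles): joint-space move.
- grip(opening, newtons=None): opening from 0.0 (shut) to 1.0 (fully open); newtons is the grip in N (None keeps the last); returns when the fingers have stopped.
- robot.hold(seconds).
- kin.ik(position, orientation): joint angles nearest the present ones, or None.
- robot.observe(): the state.
- viewer.read_camera(name): name is "scene" or "top"; returns the picture (480x640x3 uint8, red, green, blue); there is no depth.
- viewer.camera_info(name): a dict with "camera_matrix" (3x3 intrinsics, pixels), "R" (3x3) and "t" (3): a world point X has camera coordinates R X + t. Camera axes: x right, y down, z forward; pixel columns grow to the right and rows downward; lengths in mm; the calibration is good to about 2 mm. A picture is of the moment at which its call begins. camera_info takes no time and is no camera call.
A pose or a line that the arm cannot do raises robot.IKError and nothing moves.
- robot.job_done(): hands the job in, once; it reports no verdict.
Trained networks look in the newest picture that a camera, given by its name, has taken for a name from the list of things; names that differ only in an ending like _2 or _b are one class to them, and where a whole thing is asked for, a point or a joint stands for the part that bears it (a point fixed in the world has none). Each returns a list of dicts, best first, with "confidence" (0 to 1); they miss things now and then, are a little off and sometimes report something else, mostly with a low value. They report only what shows in the picture. A call takes as long as a camera call.
- viewer.silhouettes(name, camera): "mask" (480x640 bool, what is visible of it).
- viewer.pinpoint(name, camera): "at" ([x, y, z] in mm, in the coordinates of the camera as it stood for that picture, good to about 4 mm: a listed point, or the origin of a listed thing).
The state is a dict: "t": time; "joints": joint angles; "joint_velocities": joint speeds; "joint_torque": joint torques, N m; "tcp_pos": TCP position; "tcp_rot": TCP orientation; "contact_force": force on the tool from outside, world axes, zero at the start; "wrist_torque": the same for the moment, N m; "grip_width": opening from 0.0 (shut) to 1.0 (fully open).
Only numpy, scipy, OpenCV 4.12 (cv2) and the standard library are available. Lean on these libraries where they do the work, as an engineer would, in place of code of your own. Each camera call takes 0.05 s, during which the arm holds its last target.

## Working session

There is one attempt and no reset: what is moved stays moved. The work goes in short steps, each a Python script; the robot and the scene stay as the last script left them, time stands still between calls to the robot, and variables do not carry over. Pictures are saved under pics/ and viewed, and the job is handed in when it is done.

```bash
ls; mkdir -p pics; python3 - <<'E'
from cell import robot, grip, kin, viewer
import cv2, numpy as np
for n in ["scene","top"]:
    im=viewer.read_camera(n); cv2.imwrite(f"pics/{n}0.png",im[:,:,::-1])
    c=viewer.camera_info(n); R=np.array(c["R"]);t=np.array(c["t"])
    print(n,c["camera_matrix"],-R.T@t, R[2])
    for k in ["holder","jaw_face","lug_heel","mid_stop","far_stop","jar_a","cup","board"]:
        for d in viewer.pinpoint(k,n): print(k,round(d["confidence"],2),(R.T@(np.array(d["at"])-t)).round(1))
print(robot.observe())
E
```

```text
pics
scene [[454.79956994   0.         318.02231391]
 [  0.         454.79956994 245.26263081]
 [  0.           0.           1.        ]] [917.42953397 488.92804375 637.79224781] [-0.35522881 -0.57474869 -0.73720854]
holder 0.56 [ 584.8 -123.7    3.4]
jaw_face 0.72 [ 511.5 -111.3   43.2]
lug_heel 0.57 [ 566.5 -188.    22.1]
lug_heel 0.16 [ 548.6 -296.8    4.1]
far_stop 0.79 [ 655.1 -191.    25.6]
jar_a 0.88 [643.5  38.5  -1.5]
jar_a 0.86 [560.1  35.9   2.7]
cup 0.96 [ 674.5 -298.3    3. ]
board 0.91 [ 544.6 -296.3    4.1]
top [[604.0491012    0.         312.18265241]
 [  0.         604.0491012  237.83284436]
 [  0.           0.           1.        ]] [545.24027436  16.81782725 952.47064699] [ 1.03269535e-01 -4.91486574e-04 -9.94653287e-01]
holder 0.94 [ 590.  -117.7    3.4]
holder 0.42 [ 566.1 -181.6   25.5]
jaw_face 0.67 [ 508.7 -112.4   48.5]
lug_heel 0.66 [ 566.2 -179.    22.8]
lug_heel 0.35 [ 587.5 -117.7    1.2]
mid_stop 0.61 [ 611.6 -187.4   28.1]
far_stop 0.73 [ 675.9 -293.4   -5. ]
far_stop 0.59 [ 656.1 -188.3   22. ]
jar_a 0.92 [640.2  37.6  -1.6]
jar_a 0.58 [564.8  33.8  -1.3]
cup 0.7 [ 678.9 -293.8   -5.5]
board 0.94 [ 550.4 -299.6    4.3]
{'t': 0.9, 'joints': array([-1.35103289,  0.46748143, -0.01159646,  1.60269687,  0.00596828,
        1.07140133, -0.0562884 ]), 'joint_velocities': array([ 1.15354808e-03,  7.60513883e-04,  7.01392171e-04,  1.00168073e-03,
       -3.95953280e-05,  9.25193317e-04,  1.38882601e-04]), 'joint_torque': array([ 5.05281532e-04, -5.20396006e+01, -1.16066186e-02, -2.44056308e+01,
       -5.64644358e-02,  1.10991302e-02,  1.44567213e-05]), 'tcp_pos': array([168.87520806, 627.68902096, 214.6057099 ]), 'tcp_rot': array([ 0.20636394,  1.56091326, -0.20629096]), 'contact_force': array([-0.21375156,  0.98891811,  0.2897874 ]), 'wrist_torque': array([-0.01563336, -0.02267163, -0.01916469]), 'grip_width': 0.9970045170926928}
```

View pics/scene0.png

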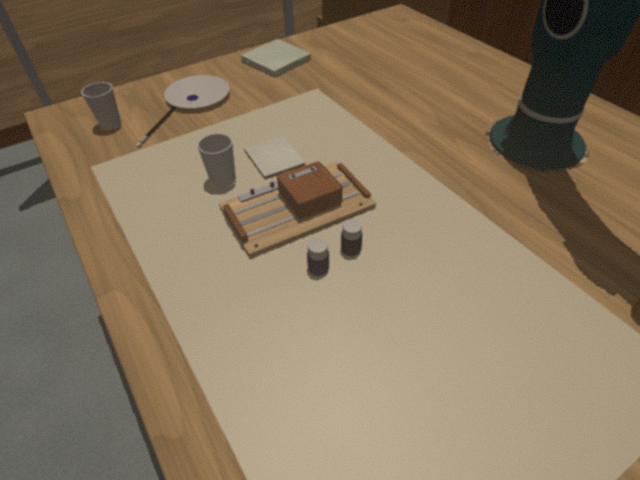

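View pics/top0.png

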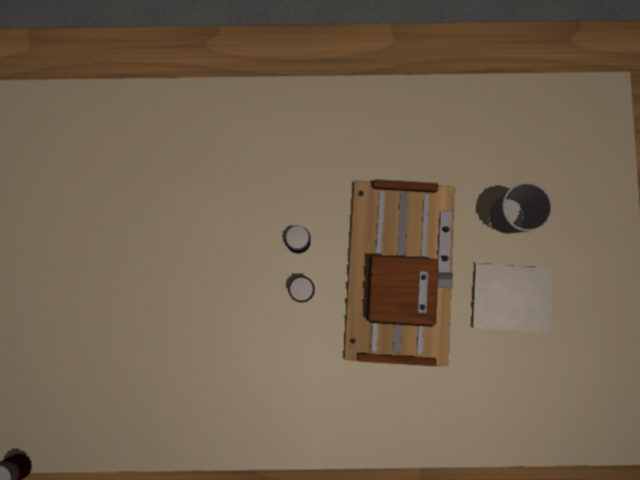

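```bash
python3 - <<'E'
import cv2
a=cv2.imread("pics/top0.png")[260:420,220:380]
cv2.imwrite("pics/topcrop.png",cv2.resize(a,None,fx=3.7,fy=3.7,interpolation=cv2.INTER_CUBIC))
E
```

```text
(no output)
```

View pics/topcrop.png

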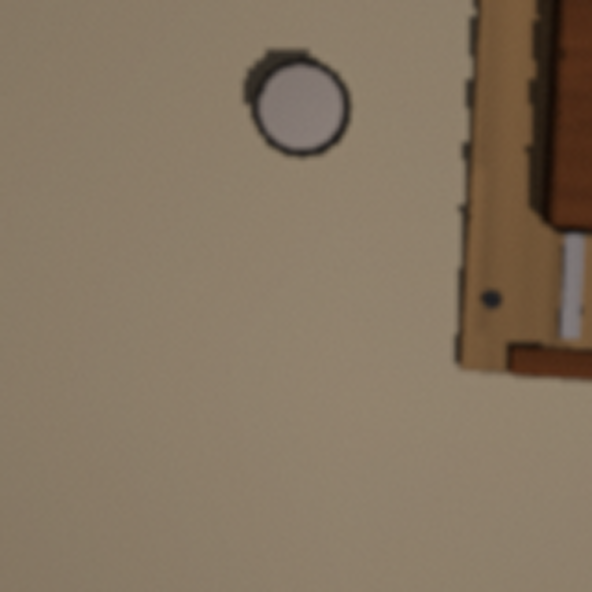

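The scene shows the holder with its jaw at home, the fence on the robot side (top image row ~360) and the end stop far away (row ~185). The jars are to the left at (297,239) and (301,289), and the cup and board are to the right. The last crop missed the holder, so I'll redo it.

```bash
python3 - <<'E'
import cv2
a=cv2.imread("pics/top0.png")[170:370,340:470]
cv2.imwrite("pics/topcrop2.png",cv2.resize(cv2.convertScaleAbs(a,alpha=1.4),None,fx=3,fy=3,interpolation=cv2.INTER_CUBIC))
a=cv2.imread("pics/top0.png")[200:300,400:470]
cv2.imwrite("pics/topcrop3.png",cv2.resize(cv2.convertScaleAbs(a,alpha=1.4),None,fx=6,fy=6,interpolation=cv2.INTER_CUBIC))
E
```

```text
(no output)
```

View pics/topcrop2.png

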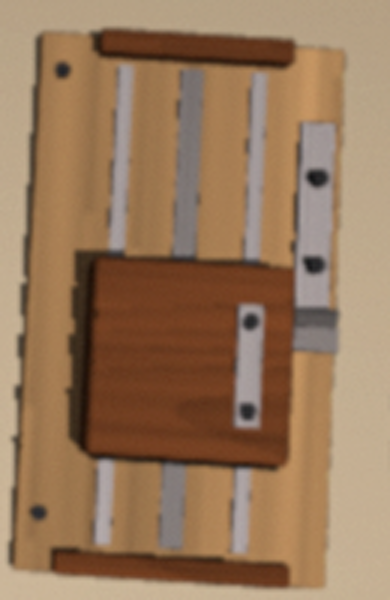

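View pics/topcrop3.png

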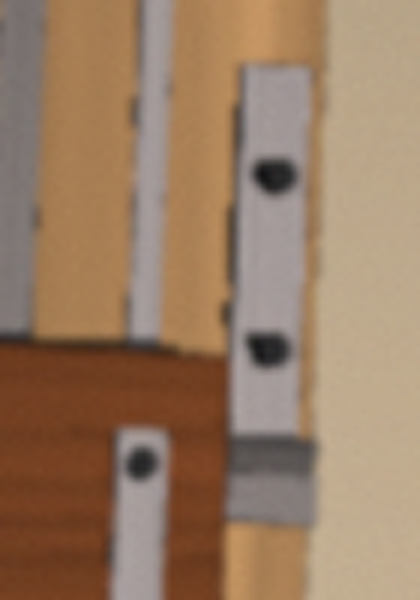

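```bash
cat > h.py <<'E'
from cell import robot, grip, kin, viewer
import numpy as np
from scipy.spatial.transform import Rotation as Ro
def ray(cam,px,z):
    c=viewer.camera_info(cam);K=np.array(c["camera_matrix"]);R=np.array(c["R"]);t=np.array(c["t"])
    o=-R.T@t; d=R.T@np.linalg.inv(K)@np.array([px[0],px[1],1.]); return o+d*(z-o[2])/d[2]
E
python3 - <<'E'
from h import *
c2=lambda u,v:(340+u/3-.33,170+v/3-.33); c3=lambda u,v:(400+u/6-.4,200+v/6-.4)
C=[ray("top",c2(*p),15) for p in [(42,32),(343,50),(325,586),(12,568)]]
C=np.array(C)[:,:2]; print(C.round(1)); o=C.mean(0)
ax=(C[0]+C[1]-C[2]-C[3])/2; ay=(C[0]+C[3]-C[1]-C[2])/2
print("centre",o,np.linalg.norm(ax),np.linalg.norm(ay),"yaw",np.arctan2(ax[1],ax[0]),np.arctan2(-ay[0],ay[1]))
yaw=np.arctan2(ax[1],ax[0]); M=np.array([[np.cos(yaw),np.sin(yaw)],[-np.sin(yaw),np.cos(yaw)]])
P={"midpin":(c3(268,350),31),"farpin":(c3(275,175),31),"heel":(c3(270,522),27),"heel_lowz":(c3(270,522),23),"jawfaceTop":(c2(188,460),60),"jawTopR":(c2(292,268),60),"jawtopL":(c2(96,258),60)}
for k,(p,z) in P.items():
    w=ray("top",p,z); print(k,w.round(1),(M@(w[:2]-o)).round(1))
for k,w in dict(jf=(508.7,-112.4),jf2=(511.5,-111.3),heel=(566.2,-179),heel2=(566.5,-188),mid=(611.6,-187.4),far=(656.1,-188.3),far2=(655.1,-191)).items(): print(k,(M@(np.array(w)-o)).round(1))
E
```

```text
[[ 732.8  -50.2]
 [ 721.1 -207.9]
 [ 444.6 -188.4]
 [ 455.7  -29.3]]
centre [ 588.54963685 -118.95354167] 277.4718502778596 158.8047787835764 yaw -0.0730416861350483 -0.07200967523289013
midpin [ 607.3 -185.    31. ] [ 23.5 -64.5]
farpin [ 652.2 -188.4   31. ] [ 68.5 -64.7]
heel [ 563.7 -184.9   27. ] [-19.9 -67.5]
heel_lowz [ 563.8 -185.7   23. ] [-19.8 -68.4]
jawfaceTop [ 510.8 -113.9   60. ] [-77.9  -0.6]
jawTopR [ 603.9 -167.9   60. ] [ 18.9 -47.7]
jawtopL [610.2 -71.3  60. ] [18.1 49.1]
jf [-80.1   0.7]
jf2 [-77.4   2. ]
heel [-17.9 -61.5]
heel2 [-17.  -70.5]
mid [ 28.  -66.6]
far [ 72.4 -64.2]
far2 [ 71.6 -67. ]
```

```bash
cat >> h.py <<'E'
O=np.array([588.5,-119.,0]); Y=-0.0725
H=Ro.from_euler('z',Y).as_matrix()
def W(x,y,z): return O+H@np.array([x,y,z])
def rel(p): return H.T@(np.asarray(p)-O)
E
python3 - <<'E'
from h import *
cands=[]
for s in (1,-1):
    X=np.array([0,0,-1.]);Yt=s*H[:,1];Z=np.cross(X,Yt)
    rv=Ro.from_matrix(np.c_[X,Yt,Z]).as_rotvec()
    q=kin.ik(W(-104,0,230),rv); print(s,rv,q)
    if q is not None: cands.append((np.abs(np.array(q)-robot.observe()["joints"]).max(),rv))
rv=min(cands,key=lambda c:c[0])[1]
grip(0.0,20)
robot.movep(W(-104,0,230),rv)
robot.servo_line(W(-104,0,80),feed=150)
s=robot.observe();print(s["t"],rel(s["tcp_pos"]),s["contact_force"],s["grip_width"])
import cv2
for n in("top","scene"): cv2.imwrite(f"pics/{n}1.png",viewer.read_camera(n)[:,:,::-1])
E
```

```text
1 [ 0.05693912  1.57004622 -0.05693912] [-0.5289406   0.22167403  0.79842552  1.99213199 -0.18806553  1.00156811
  1.85761456]
-1 [-2.18447729  0.07922201  2.18447729] [-0.72337861  0.2788827   1.05337845  2.0002634  -0.28475178  1.01914074
 -1.17818349]
6.2333 [-103.41616847   -0.18510639   80.61904132] [ 1.00273101  0.12791339 -0.46162398] 0.002960244283540225
```

View pics/scene1.png

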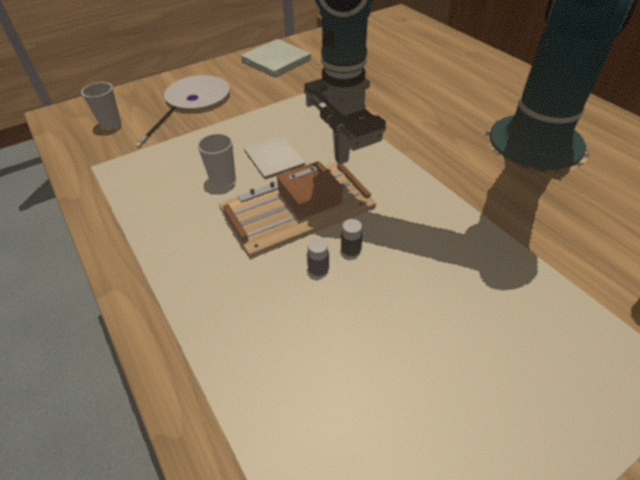

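View pics/top1.png

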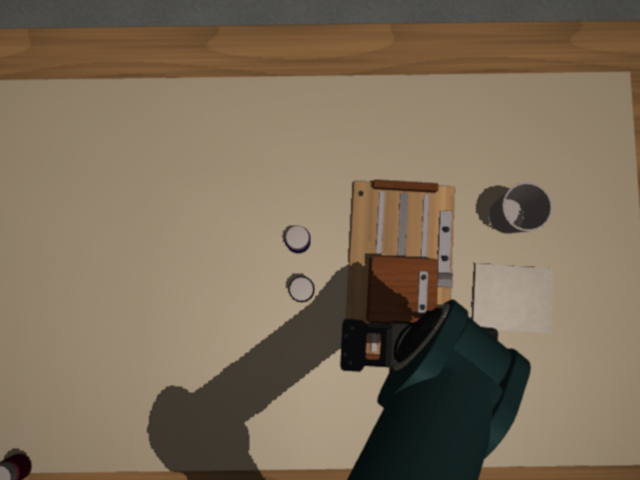

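The fingertips (scene about (341,160)) hang above the gap behind the jaw, and the jaw is still at home. Next I'll descend and feel for contact.

```bash
python3 - <<'E'
from h import *
import cv2
robot.servo_line(W(-104,0,34),feed=80)
s=robot.observe();f0=s["contact_force"];print(s["t"],rel(s["tcp_pos"]),f0)
for x in np.arange(-102,-76,2):
    robot.servo_line(W(x,0,34),feed=30)
    s=robot.observe();f=H.T@(s["contact_force"]-f0);print(x,rel(s["tcp_pos"]).round(1),f.round(1))
    if f[0]<-4: break
print(s["t"])
cv2.imwrite("pics/scene2.png",viewer.read_camera("scene")[:,:,::-1])
E
```

```text
7.0583 [-103.93100859   -0.3102166    33.97023716] [-0.57631233  0.6127651   0.77583137]
-102 [-1.015e+02  1.000e-01  3.440e+01] [ 0.6 -1.8 -1.9]
-100 [-99.8   0.   34.1] [ 1.3 -0.5 -0.8]
-98 [-97.8   0.   34. ] [ 1.5 -0.3 -0.9]
-96 [-95.9  -0.   34. ] [ 0.4 -0.7  0.1]
-94 [-93.9  -0.   34. ] [ 0.9  0.3 -0.9]
-92 [-91.8  -0.   34. ] [ 0.7  0.2 -1. ]
-90 [-90.2  -0.   33.9] [ 0.1 -0.9 -0.5]
-88 [-89.8   0.   33.7] [-5.1 -1.1  4. ]
9.0583
```

View pics/scene2.png

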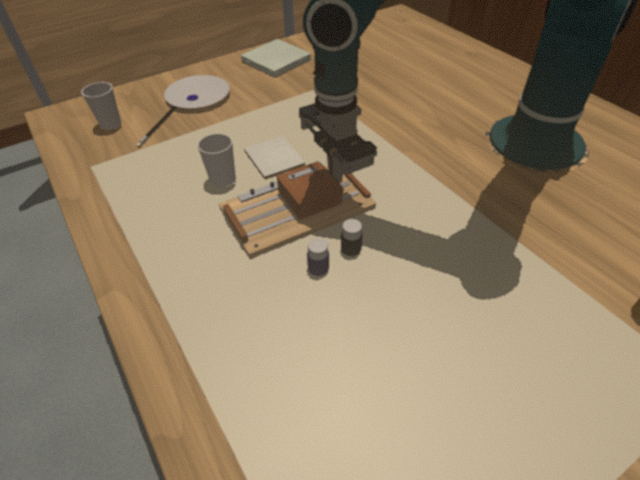

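Contact comes at TCP x ≈ -90, which matches the face at -80 with a 10 mm half-finger. Now I'll push in stages.

```bash
python3 - <<'E'
from h import *
import cv2
for x in [-75,-60,-50,-42,-36,-30,-25]:
    robot.servo_line(W(x,0,34),feed=40)
    s=robot.observe();p=rel(s["tcp_pos"]);print(x,p.round(1),"travel",(p[0]+90).round(1),(H.T@s["contact_force"]).round(1))
robot.hold(0.3)
s=robot.observe();p=rel(s["tcp_pos"]);print(s["t"],p.round(1))
for n in("top","scene"): cv2.imwrite(f"pics/{n}3.png",viewer.read_camera(n)[:,:,::-1])
a=cv2.imread("pics/scene3.png")[130:260,210:390];cv2.imwrite("pics/scene3c.png",cv2.resize(cv2.convertScaleAbs(a,alpha=1.4),None,fx=4,fy=4,interpolation=cv2.INTER_CUBIC))
E
```

```text
-75 [-77.1  -0.   33.6] travel 12.9 [-6.   1.1  3.6]
-60 [-64.8   0.   33.3] travel 25.2 [-11.6   0.7  10.2]
-50 [-53.4   0.1  32.9] travel 36.6 [-6.8 -0.4  0.6]
-42 [-45.4   0.   32.9] travel 44.6 [-6.7 -0.3  1.2]
-36 [-39.1   0.   32.9] travel 50.9 [-6.  -0.4  0.7]
-30 [-33.1   0.   32.9] travel 56.9 [-7.1 -1.1  1.8]
-25 [-28.1   0.   32.9] travel 61.9 [-7.5  0.2  0.1]
12.0333 [-28.3   0.   32.9]
```

View pics/scene3c.png

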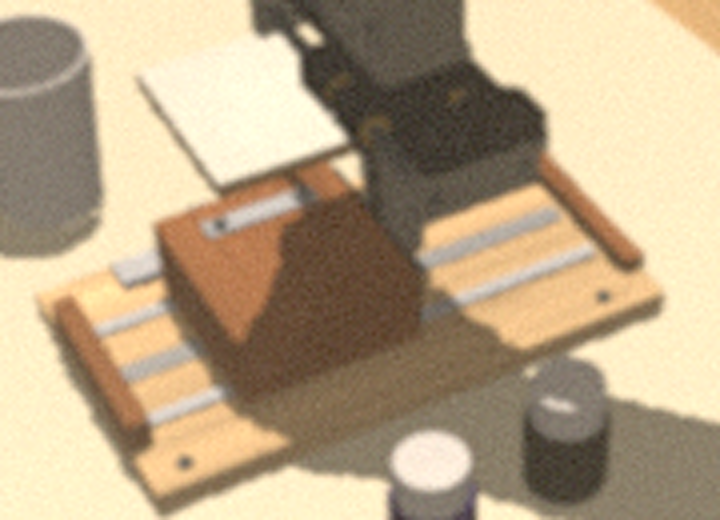

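View pics/top3.png

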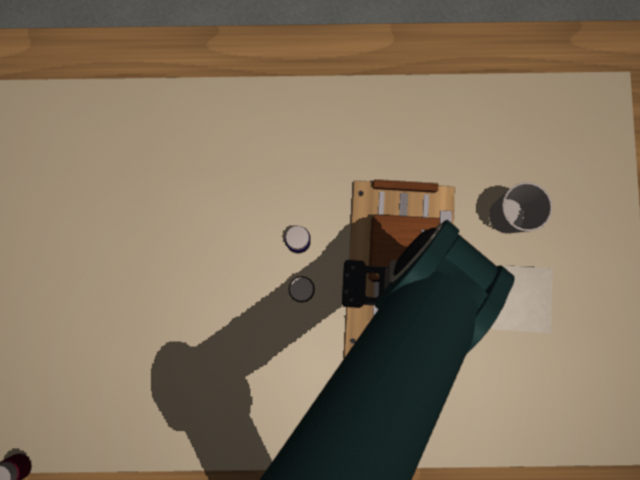

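The jaw has moved about 62 mm (its far edge went from row 256 to 215). The first pin needs about 48 mm and the second about 93 mm. I'll now ease it back onto the pin.

```bash
python3 - <<'E'
from h import *
import cv2
for x in [-32,-38,-42,-44,-46,-48,-52,-60]:
    robot.servo_line(W(x,0,34),feed=30)
    s=robot.observe();p=rel(s["tcp_pos"]);print(x,"travel",(p[0]+90).round(1),(H.T@s["contact_force"]).round(1))
robot.servo_line(W(-65,0,34),feed=60)
robot.servo_line(W(-65,0,200),feed=150)
robot.servo_line(W(-165,60,260),feed=200)
s=robot.observe();print(s["t"],rel(s["tcp_pos"]).round(1))
for n in("top","scene"): cv2.imwrite(f"pics/{n}4.png",viewer.read_camera(n)[:,:,::-1])
for n in("top","scene"):
  c=viewer.camera_info(n);R=np.array(c["R"]);t=np.array(c["t"])
  for k in ["jaw_face","lug_heel","mid_stop","far_stop","jar_a","cup","board"]:
    for d in viewer.pinpoint(k,n):
        w=R.T@(np.array(d["at"])-t); print(n,k,round(d["confidence"],2),w.round(1),rel(w).round(1))
a=cv2.imread("pics/scene4.png")[130:260,210:390];cv2.imwrite("pics/scene4c.png",cv2.resize(cv2.convertScaleAbs(a,alpha=1.4),None,fx=4,fy=4,interpolation=cv2.INTER_CUBIC))
a=cv2.imread("pics/top4.png")[200:300,400:470];cv2.imwrite("pics/top4c.png",cv2.resize(cv2.convertScaleAbs(a,alpha=1.4),None,fx=6,fy=6,interpolation=cv2.INTER_CUBIC))
E
```

```text
-32 travel 54.3 [-7.   0.1  0.9]
-38 travel 48.6 [-7.3 -0.4  0.6]
-42 travel 48.5 [-0.8 -1.2 -0.8]
-44 travel 46.3 [-0.   0.2 -0.4]
-46 travel 44.0 [ 0.2  0.3 -0.3]
-48 travel 41.9 [-0.4 -0.3 -0.1]
-52 travel 37.8 [-0.1  0.3 -0.3]
-60 travel 29.9 [-0.3 -0.1 -0.3]
16.9167 [-164.9   60.1  259.8]
top jaw_face 0.74 [ 557.5 -117.8   51.2] [-31.   -1.   51.2]
top lug_heel 0.9 [ 611.8 -182.7   23.1] [ 27.9 -61.8  23.1]
top mid_stop 0.83 [ 611.9 -187.    28.9] [ 28.2 -66.1  28.9]
top far_stop 0.83 [ 653.1 -189.2   26.6] [ 69.5 -65.4  26.6]
top far_stop 0.39 [ 559.9 -117.2   49.6] [-28.7  -0.3  49.6]
top jar_a 0.85 [5.637e+02 3.210e+01 2.000e-01] [-35.7 148.9   0.2]
top jar_a 0.8 [641.3  39.   -0.7] [ 41.2 161.4  -0.7]
top cup 0.62 [ 679.3 -294.1   -4.1] [ 103.3 -168.1   -4.1]
top board 0.71 [ 547.3 -296.8    2.6] [ -28.3 -180.3    2.6]
scene jaw_face 0.56 [ 558.  -117.1   46.9] [-30.5  -0.3  46.9]
scene lug_heel 0.77 [ 612.4 -191.4   19.5] [ 29.1 -70.5  19.5]
scene far_stop 0.7 [ 658.6 -188.6   26. ] [ 74.9 -64.3  26. ]
scene far_stop 0.54 [ 6.43e+02  3.99e+01 -2.00e-01] [ 42.9 162.4  -0.2]
scene jar_a 0.94 [561.6  39.2   1.2] [-38.3 155.9   1.2]
scene jar_a 0.56 [ 6.421e+02  3.980e+01 -5.000e-01] [ 42.  162.3  -0.5]
scene cup 0.74 [ 673.4 -297.9    0.8] [  97.6 -172.3    0.8]
scene board 0.81 [ 5.449e+02 -2.971e+02  5.000e-01] [ -30.6 -180.7    0.5]
scene board 0.73 [ 678.4 -296.9    2.2] [ 102.6 -170.9    2.2]
scene board 0.47 [ 614.4 -190.6   20. ] [ 31.  -69.6  20. ]
```

View pics/scene4c.png

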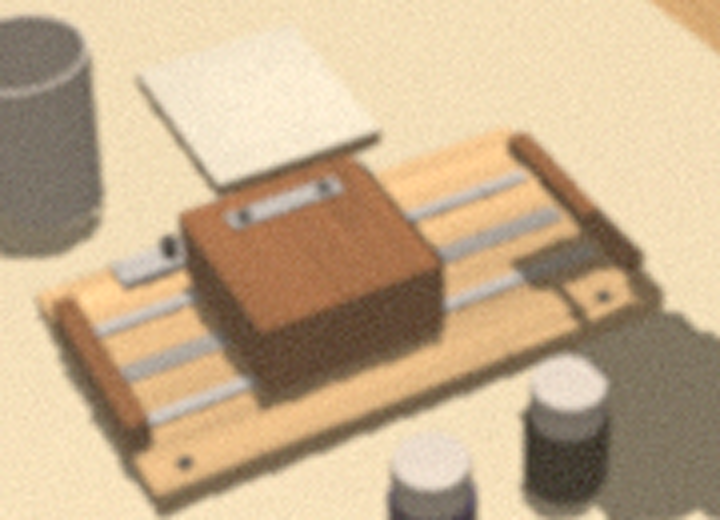

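View pics/top4.png

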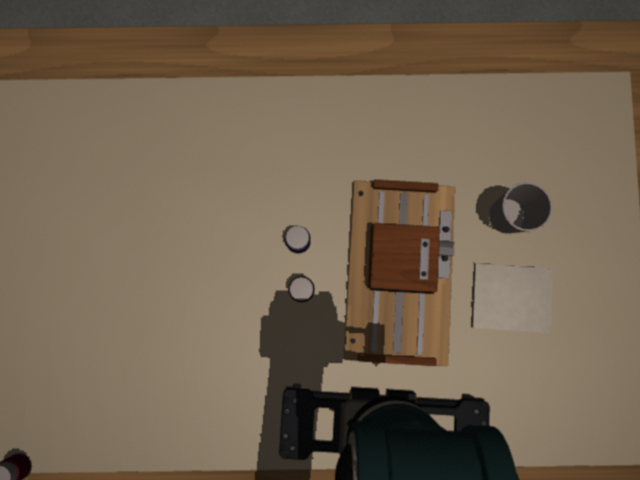

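View pics/top4c.png

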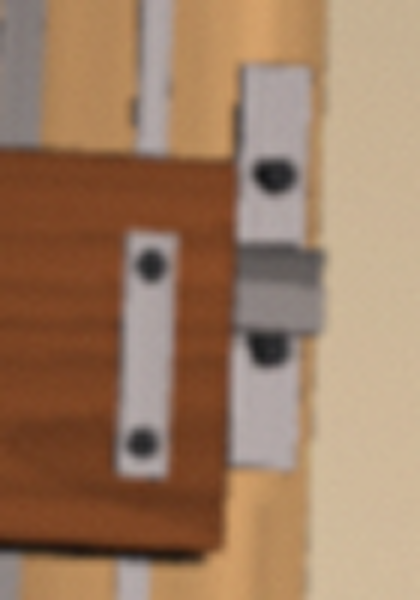

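The lug's heel (crop row ~332) sits against the +x side of the first pin (crop (268,350)). The jars, cup and board are unmoved and the arm is clear, so I'm handing in.

```bash
python3 - <<'E'
from h import *
robot.hold(0.3); robot.job_done()
print(robot.observe()["t"])
E
```

```text
the job is handed in; nothing more can be done
the job is handed in; nothing more can be done
```

The jaw is latched against the first stop pin, and I've handed the job in. No verdict is reported back.

**What I did:** with the fingers shut, I lowered them into the gap and found the jaw's face by touch. I then pushed the jaw open about 62 mm. By my measurements the first pin needs about 48 mm and the second about 93 mm. After that I eased it back until the pin took the load, at about 48.5 mm open with the push force down from 7 N to about 0, and moved the arm clear.

**Last checks:**
- **Latch:** the top picture shows the lug's heel against the far side of the first pin. The detector put the heel at 27.9 mm and the first pin at 28.2 mm along the holder, though it is only good to about 4 mm.
- **Other objects:** the jars, cup and board stand where they did, to within that same detector noise.
- **Disagreements:** the detector gave a few extra detections for the second pin, the jars and the board that clearly belonged to other things, so I ignored them. The scene camera did not find the first pin, so the heel-to-pin comparison rests on the top camera alone.

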